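Third hand for a lug handle

ROBOT

A 7-joint arm with a two-finger parallel gripper is mounted at the origin on the work surface; the furniture and walls round the work are solid. World frame = base frame: x ahead of the robot, y to its left, z up, the work surface at z = 0. Lengths are in m, angles in rad, forces in N, time in s.
With the tool pointing down it reaches from about 0.425 to 0.8 m from the base axis. Payload 8.3 kg.
Tool frame: the origin (TCP) lies on the centre line of the jaws, within the pads' length; the fingertips stand 11 mm ahead of it and the grasp point (between the pads) lies 8 mm behind it; z points along the fingers, y is the line along which they close (so a half turn about z gives the same grasp; the last joint's range is limited). The gripper opens to 85 mm and grips with 20 to 120 N. Pads are 22 mm wide; open, the fingers measure 114 mm over their backs; the gripper's body (76 mm by 85 mm) begins 54 mm behind the grasp point. The pads swing forward as they close: fully open they stand 13 mm farther back than shut.
Start: joints at [1.232, 0.383, 0.016, 1.37, -0.006, 1.388, -0.046], TCP at [0.17, -0.601, 0.242] pointing down, gripper open.
Joint ranges: [-2.95, 2.95], [-0.25, 2.06], [-1.52, 1.56], [0.18, 2.33], [-1.44, 4.58], [0.02, 2.06], [-3.01, 3.01]. Speed limits (rad/s): [2.39, 2.39, 3.01, 3.01, 3.14, 3.14, 3.14].

INTERFACE

Orientations are given as a rotation vector (axis times angle).
In Python, from bench import robot gives the robot as it stands.
- The arm moves only by the shell command python3 steer.py 'ROWS' [OPENING]. ROWS is rows parted by semicolons, their numbers by spaces, 1 to 10 of them, each of 4 numbers: dx, dy, dz in m, then a turn about the tool's z in rad; each row is the pose to reach, as a shift and turn from the pose commanded when the command began, along the tool's axes at that moment; what a row does not reach only later rows make up. A row lasts 1/10 s, in which the tool goes at most 0.05 m and 0.15 rad, less where a joint would pass 70% of its speed; a pose out of reach is approached as far as the arm can. OPENING is the finger opening in m, set as the command begins (- or left out keeps the last). The fingers move at their own pace and stop on an object; the grip force is fixed at half the most. Time passes only in rows, so rows that do not move let the fingers close. It prints the time, the measured TCP pose, the force, the opening and the grip force at its end.
- robot.get_state(): the state, without advancing time (a new reading comes with each control period).
- robot.read_camera(name): name is "scene" or "top" or "wrist"; returns a dict with "img" (384x512x3 uint8, red, green, blue), "fx", "fy", "cx", "cy" (pixels), "world_from_camera" (4x4, takes a point from camera to world coordinates). Camera axes: x right, y up, looking along -z (the intrinsics and any distortion apply to the point x, -y, -z); pixel columns grow to the right and rows downward; lengths in m; the calibration is good to about 2 mm. The wrist camera is an equidistant fisheye: a pixel r from the principal point sees the ray r / f radians off the axis. A picture is of the moment at which its call begins. There is no depth.
- robot.finish_job(): hands the job in; it is judged then, once.
The state is a dict: "time": time; "joint_pos": joint angles; "qvel": joint speeds; "joint_efforts": joint torques, N m; "position": TCP position; "orientation": TCP orientation; "ft_force": force on the tool from outside, world axes, zero at the start; "wrist_torque": the same for the moment, N m; "width": finger opening in m; "finger_force": force on a finger pad.
Only numpy, scipy, OpenCV 4.12 (cv2) and the standard library are available. Lean on these libraries where they do the work, as an engineer would, in place of code of your own. Each camera call takes 0.05 s, during which the arm holds its last target. There are 200 camera calls.

TASK

Lift the loose U-shaped lug handle of unglazed fired clay out of the open plaster press mould and press its two feet, loop level, squarely and centred onto the two flat bosses on the near side of the soup crock, so that the crock is backed by the V of the bench stop. Push with a steady 10 N or so, never hard enough to chip the bisque (under 25 N), and finish while still holding and pressing it there, so that a student can tape the handle on. Leave the other things on the table where they are.

Things in the scene. Friction and masses are not known exactly. Their poses are not given: they have to be found in the camera images.
- lug: Loose U-shaped fired clay handle, 60 g, lying flat in the mould, 22 mm tall, 48 mm long: two straight parallel legs 12 mm thick, outer faces 52 mm apart (40 mm between centrelines), joined by a rounded bar; each ends in a flat-faced foot 17 mm wide (57 mm over both). Origin on the underside midway between the foot faces; +x points out of the foot faces, y from foot to foot, z up.
- lug_grip (a point): Point midway between the lug's straight legs, 20 mm behind the foot faces, at half height (11 mm above the underside); pinch the two legs here from outside along the lug's y (52 mm). Axes as lug.
- lug_feet (a point): Point midway between the two foot faces of the lug, at half its height (11 mm above the underside). Axes as lug.
- mould: Half of a plaster press mould that holds the lug: fixed white block 105 (x) x 125 (y) x 34 mm, U-shaped cavity 9 mm deep in its top, four keys (domes 4.3 mm high, 14 mm wide) at x = +-42, y = +-50 mm. The lug lies on the cavity floor, 25 mm above the table, with 1.5 mm play; 13 mm of it stands proud; its feet point to the mould's +x. Origin at the centre of the underside, z up.
- mould_half: The other half of the mould, a like fixed block with an empty cavity and no keys. Origin at the centre of its underside. The two halves may have changed places.
- crock: Loose round crock of unglazed fired clay, 0.38 kg, 132 mm across, 80 mm high, open on top, on the bench stop's base. One handle is already fixed on its far side (+x); on its near side (-x) are two flat bosses 24 mm wide, 32 mm tall, centres 40 mm apart along y and 50 mm above the underside, faces at x = -69 mm. Origin at the centre of its underside, z up.
- crock_seat (a point): Point midway between the two boss faces, where lug_feet belongs when fitted (lug's x along the crock's x); 50 mm above the crock's underside, 62 mm above the table. Axes as crock: the bosses face -x, the handle is pushed towards +x.
- bench_stop: Fixed rigid stop: plywood base 180 (x) x 170 (y) x 12 mm with two cork-faced wooden cheeks at 45 degrees, a V open to -x, tops 72 mm above the table. The crock stands on the base 1 to 2 mm short of the V, its fixed handle in the gap between the cheeks. Origin on the table, under the axis of a crock fully home in the V; +x into the V.
- v_cheeks: The two cork-faced cheeks of the bench stop, fixed to it; same origin and axes as bench_stop. Each face is vertical, 50 mm wide, 66 mm from the crock axis when the crock is home.
- tape: A roll of masking tape, 97 mm across and 25 mm high, lying flat: leave it alone. Origin at the centre of its underside.
- cement_pot: An open jar, 86 mm across, 89 mm high: leave it alone. Origin at the centre of its underside.
- cement_brush: A long brush, 250 mm, lying on the table: leave it alone. Origin at the centre of its underside.
- boxwood: A wooden modelling tool, 175 mm, lying on the table: leave it alone. Origin at the centre of its underside.
- cup_a: A small bisque cup, 56 mm across, 58 mm high, at the back: leave it alone. Origin at the centre of its underside.
- cup_b: A small bisque cup, 62 mm across, 58 mm high, at the back: leave it alone. Origin at the centre of its underside.

How it is judged:
On the way, in this order (a step that is already met when the one before it is completed fails the run):
1. the lug handle is lifted clear of the mould in the fingers (z of lug in the frame of mould above 0.045 m and contact force between lug and mould below 0.05 N and contact force between the fingers and lug above 2 N), for 0.2 s.
2. both feet are seated on the bosses and pressed with 5 to 16 N, steadily for one second (y of lug_feet in the frame of crock_seat between -0.005 and 0.005 m and z of lug_feet in the frame of crock_seat between -0.005 and 0.005 m and x of lug_feet in the frame of crock_seat above -0.003 m and angle between the x axis of lug and the x axis of crock, either way round below 0.06 rad and angle between the z axis of lug and the z axis of crock, either way round below 0.08 rad and contact force between lug and crock between 5 and 16 N), for 1 s.
At the end, for the whole second after the job is handed in: Still gripped and pressed on the crock with 5 to 16 N: feet against the bosses, within 5 mm sideways and in height, square within 0.06 rad, level within 0.08; crock upright, backed by the V (over 1 N, within 4 mm of home); handle off mould and stop; all at rest (all of step 2 and contact force between crock and v_cheeks above 1 N and horizontal distance between crock and bench_stop below 0.004 m and angle between crock's own z axis and vertical below 0.05 rad and contact force between the fingers and lug above 3 N and contact force between lug and bench_stop below 0.1 N and contact force between lug and mould below 0.1 N and linear speed of each of lug, crock below 0.01 m/s); the arm keeps its last pose, push and grip.
It fails at once if the handle is pushed against the crock with more than 25 N (contact force between lug and crock above 25 N).
It fails at once if the crock is tipped or pushed out of the stop (angle between crock's own z axis and vertical above 0.2 rad or distance of crock from where it was at the start of the episode above 0.025 m).
It fails at once if the handle is dropped or tipped over (angle between lug's own z axis and vertical above 0.6 rad).
It fails at once if a bystander is moved (distance of any of tape, cement_pot, cement_brush, boxwood, cup_a, cup_b from where it was at the start of the episode above 0.02 m).
It also fails if it takes over 51 s, if anything falls off the work surface, if the arm or the gripper's body presses on something with over 40 N, if the wrist force passes 120 N, or if a joint passes its speed limit or range.

## Working session

There is one attempt and no reset: what is moved stays moved. The work goes in short steps, Python scripts to look and compute and a shell command to move; the robot and the scene stay as the last step left them, time stands still between calls to the robot, and variables do not carry over. Pictures are saved under pics/ and viewed, at most 10 in all, crops included, and the job is handed in when it is done.

```bash
ls; mkdir -p pics
python3 - <<'E'
from bench import robot
import cv2,numpy as np
s=robot.get_state()
print({k:np.round(v,3) for k,v in s.items()})
for n in ("scene","top"):
    c=robot.read_camera(n); cv2.imwrite(f"pics/{n}0.png",c["img"][...,::-1]); np.savez(f"pics/{n}0.npz",**c)
    print(n,c["fx"],c["fy"],c["cx"],c["cy"],c.keys()); print(np.round(c["world_from_camera"],4))
E
```

```text
bench.py
pics
steer.py
{'time': np.float64(0.0), 'joint_pos': array([ 1.232,  0.384,  0.016,  1.371, -0.006,  1.388, -0.046]), 'qvel': array([ 0.002, -0.002, -0.002,  0.   ,  0.   ,  0.001,  0.001]), 'joint_efforts': array([-0.0000e+00, -6.2759e+01,  8.4400e-01, -3.7182e+01,  1.7000e-02,
        1.4000e-02,  0.0000e+00]), 'position': array([ 0.17 , -0.601,  0.241]), 'orientation': array([-3.11e+00, -4.32e-01,  1.00e-03]), 'ft_force': array([ 0.696, -1.153, -0.861]), 'wrist_torque': array([ 0.057, -0.008, -0.008]), 'finger_force': np.float64(0.0), 'width': np.float64(0.086)}
scene 389.3489662463192 389.3489662463192 255.20649183294415 197.65335336968525 dict_keys(['img', 'fx', 'fy', 'cx', 'cy', 'world_from_camera'])
[[-0.8646  0.3828 -0.3255  0.1805]
 [-0.5023 -0.6437  0.5774  0.6516]
 [ 0.0115  0.6627  0.7488  0.9739]
 [ 0.      0.      0.      1.    ]]
top 484.4172770043667 484.4172770043667 254.1613670599668 193.19780915116786 dict_keys(['img', 'fx', 'fy', 'cx', 'cy', 'world_from_camera'])
[[-0.0145  0.9868 -0.1611  0.3803]
 [-0.9999 -0.0128  0.0115 -0.0238]
 [ 0.0093  0.1613  0.9869  1.1991]
 [ 0.      0.      0.      1.    ]]
```

View pics/top0.png

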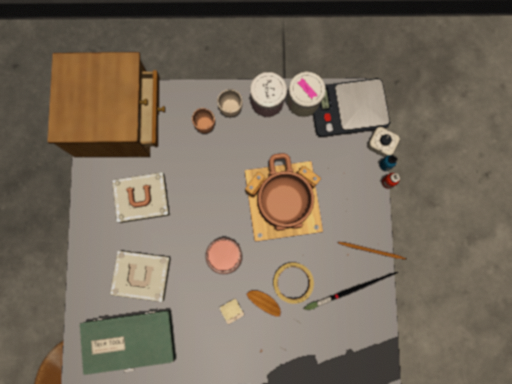

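View pics/scene0.png

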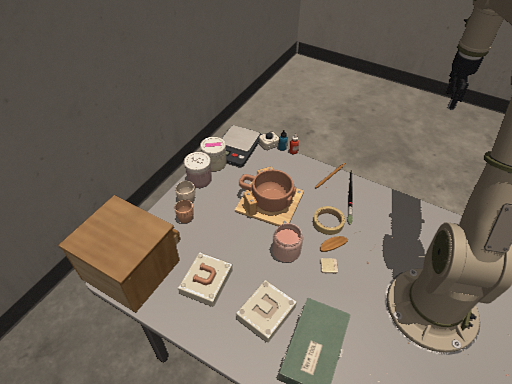

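Top view (up = +x, left = +y): lug in the mould at about (140,198), feet towards up. Crock at (285,200), its fixed handle up and bosses down. Cement pot at (224,255), tape at (294,283). The scene view agrees.

```bash
cat > h.py <<'E'
import numpy as np,cv2
from scipy.spatial.transform import Rotation as R
def rays(c,uv,fish=False):
    uv=np.atleast_2d(uv).astype(float); d=(uv-[float(c["cx"]),float(c["cy"])])/float(c["fx"])
    if fish:
        r=np.hypot(*d.T)+1e-12; v=np.c_[d*(np.sin(r)/r)[:,None],np.cos(r)]
    else: v=np.c_[d,np.ones(len(d))]
    T=c["world_from_camera"]; return T[:3,3],(v*[1,-1,-1])@T[:3,:3].T
def onplane(c,uv,z,fish=False):
    o,v=rays(c,uv,fish); return (o+v*((z-o[2])/v[:,2])[:,None])[:,:2]
def red(img):
    h=cv2.cvtColor(img,cv2.COLOR_RGB2HSV); return (((h[...,0]<14)|(h[...,0]>172))&(h[...,1]>90)&(h[...,2]>50)).astype(np.uint8)
def px(c,p,fish=False):
    T=np.linalg.inv(c["world_from_camera"]); q=(T[:3,:3]@np.array(p)+T[:3,3])*[1,-1,-1]
    rr=np.hypot(q[0],q[1]); th=np.arctan2(rr,q[2]) if fish else rr/q[2]
    return np.array([c["cx"],c["cy"]])+c["fx"]*th*q[:2]/(rr+1e-12)
E
python3 - <<'E'
from h import *
c=dict(np.load("pics/top0.npz")); im=c["img"]
m=red(im); n,l,st,ce=cv2.connectedComponentsWithStats(m)
for i in range(1,n):
    if st[i,4]>60: print(st[i],ce[i].round(1), onplane(c,ce[i],.047)[0].round(3))
print("crock",onplane(c,[285,199],.092), "mould",onplane(c,[140,198],.034),"pot",onplane(c,[224,255],.089),"tape",onplane(c,[294,283],.025))
a=cv2.resize(im[150:250,100:180],None,fx=5,fy=5,interpolation=2);b=cv2.resize(im[140:250,235:335],None,fx=4.5,fy=4.5,interpolation=2)
k=np.zeros((500,850,3),np.uint8);k[:500,:400]=a;k[:495,400:850]=b
cv2.imwrite("pics/crop1.png",k[:, :800,::-1])
E
```

```text
[192 108  23  25 437] [203.1 120.1] [0.753 0.086]
[323 113   9   9  66] [327.1 117. ] [ 0.757 -0.221]
[ 257  153   57   77 2800] [284.6 196.1] [ 0.56 -0.11]
[382 172  18  16 152] [388.8 181. ] [ 0.594 -0.364]
[127 185  24  22 250] [139.2 196.8] [0.563 0.239]
[207 238  34  35 871] [223.3 254.6] [0.423 0.038]
[ 49 362  13  22  91] [ 56.7 371.1] [0.166 0.416]
crock [[ 0.54651922 -0.10786428]] mould [[0.56229299 0.23991325]] pot [[0.42006719 0.03385332]] tape [[ 0.35369363 -0.12941407]]
```

View pics/crop1.png

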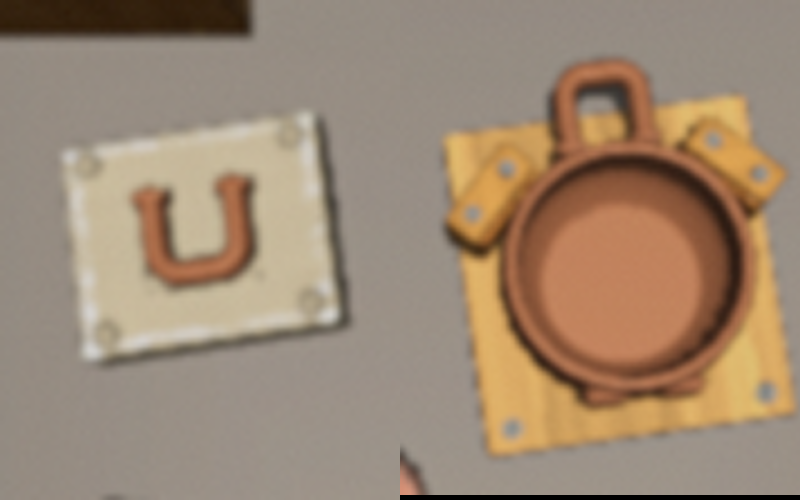

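Crop: lug U with feet at about (148,195) and (233,183). The crock's two bosses are at about (603,398) and (685,385). The mould and the stop are both turned about +0.14 rad. Next I work out the moves.

```bash
cat > go.py <<'E'
import sys
from h import *
from bench import robot
def delta(x,y,z,yaw):
    "tool-axes shift and turn from measured pose to TCP at x,y,z, down, tool y along yaw+90deg (mod half turn)"
    s=robot.get_state(); A=R.from_rotvec(s["orientation"]).as_matrix()
    d=A.T@(np.array([x,y,z])-s["position"])
    want=np.array([-np.sin(yaw),np.cos(yaw),0]); w=A.T@want
    t=np.arctan2(-w[0],w[1]); alt=(t+np.pi/2)%np.pi-np.pi/2
    print("tool x",A[:,0].round(3),"z",A[:,2].round(4),"shift",d.round(4),"turn",round(alt,3),"q7",s["joint_pos"][6].round(2))
if __name__=="__main__": delta(*map(float,sys.argv[1:5]))
E
python3 go.py 0.47 -0.12 0.27 0.14
python3 - <<'E'
from h import *
from bench import robot
c=dict(np.load("pics/top0.npz"));
for n,z,o in (("lug",.047,(100,150,5)),("mould",.034,(100,150,5)),):
    pts={"lug":[(148,192),(233,181),(160,265),(242,255)],"mould":[(65,150),(310,115),(88,360),(338,322)]}[n]
    print(n,onplane(c,np.array(pts)/5+[100,150],z).round(4).tolist())
w=robot.read_camera("wrist"); print(w["fx"],w["world_from_camera"].round(3),robot.get_state()["position"])
E
```

```text
tool x [ 0.962  0.272 -0.   ] z [-6.0e-04  1.7e-03 -1.0e+00] shift [ 0.4196 -0.3811 -0.028 ] turn 0.136 q7 -0.05
lug [[0.584, 0.2625], [0.5888, 0.2218], [0.5484, 0.2558], [0.5527, 0.2167]]
mould [[0.6076, 0.3067], [0.6236, 0.1876], [0.5045, 0.2923], [0.5213, 0.1724]]
297.3186396354542 [[ 0.273  0.919  0.283  0.242]
 [-0.962  0.261  0.08  -0.58 ]
 [-0.001 -0.294  0.956  0.373]
 [ 0.     0.     0.     1.   ]] [ 0.17013804 -0.60103197  0.24149057]
```

```bash
python3 steer.py '0.04 -0.036 -0.003 0.014; 0.08 -0.072 -0.006 0.03; 0.12 -0.108 -0.008 0.04; 0.155 -0.14 -0.01 0.05; 0.19 -0.172 -0.013 0.065; 0.225 -0.204 -0.015 0.08; 0.26 -0.236 -0.018 0.09; 0.295 -0.268 -0.02 0.1; 0.33 -0.3 -0.022 0.11; 0.365 -0.33 -0.025 0.12' -; python3 go.py 0.47 -0.12 0.27 0.14
```

```text
time: 1.15
position: [0.432, -0.1823, 0.2674]
orientation: [3.132, 0.244, -0.0]
ft_force: [1.1, 0.4, -0.7]
width: 0.0857
finger_force: 0.0
tool x [ 0.988  0.155 -0.   ] z [-0.e+00 -2.e-04 -1.e+00] shift [ 0.0472 -0.0557 -0.0026] turn 0.016 q7 -1.1
```

```bash
python3 steer.py '0.03 -0.03 0 0.01; 0.047 -0.056 -0.003 0.016; 0.047 -0.056 -0.003 0.016' -
python3 - <<'E'
from h import *
from bench import robot
print(robot.get_state()["position"].round(4),robot.get_state()["orientation"].round(4))
c=robot.read_camera("wrist"); np.savez("pics/w1.npz",**c); cv2.imwrite("pics/w1.png",cv2.resize(c["img"],(800,600),interpolation=2)[...,::-1])
E
```

```text
time: 1.45
position: [0.471, -0.1165, 0.2706]
orientation: [-3.131, -0.232, -0.002]
ft_force: [0.2, 0.6, 0.1]
width: 0.0852
finger_force: 0.0
[ 0.471  -0.1165  0.2706] [-3.1313e+00 -2.3200e-01 -1.7000e-03]
```

View pics/w1.png

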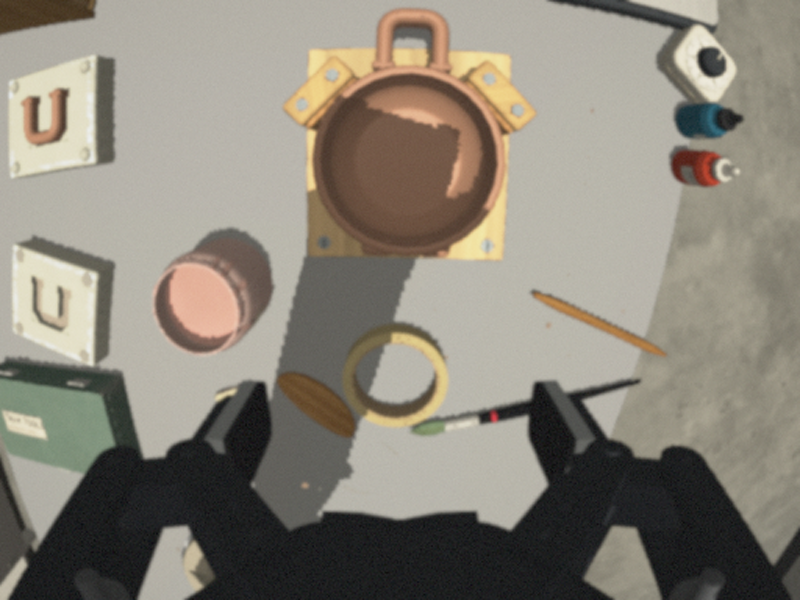

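Wrist view: crock rim centred at about (409,157), fixed handle at about (413,38), and bosses at about (375,250) and (435,250) in shadow. Stop base corners are at (308,52), (510,55), (505,260) and (305,258). Next: a metric fit from both views.

```bash
cat > fit.py <<'E'
from h import *
from scipy.optimize import least_squares
def circ(p,r0=.066):
    best=None;rng=np.random.default_rng(0)
    f=lambda q,P:np.hypot(P[:,0]-q[0],P[:,1]-q[1])-q[2]
    for _ in range(600):
        a=p[rng.choice(len(p),3,False)]
        try: s=np.linalg.solve(np.c_[2*a,np.ones(3)],(a**2).sum(1))
        except Exception: continue
        q=[s[0],s[1],np.sqrt(max(s[2]+s[0]**2+s[1]**2,0))]
        if abs(q[2]-r0)>.006: continue
        k=np.abs(f(q,p))<.0015
        if best is None or k.sum()>best.sum(): best=k
    return least_squares(f,[*p[best].mean(0),r0],args=(p[best],)).x,best.sum(),len(p)
def blob(c,near,mask=None):
    m=red(c["img"]) if mask is None else mask
    n,l=cv2.connectedComponents(m); i=l[int(near[1]),int(near[0])]
    return (l==i).astype(np.uint8)
E
python3 - <<'E'
from fit import *
for n,near in (("top0",(285,205)),("w1",(250,100))):
    c=dict(np.load(f"pics/{n}.npz")); fish=n[0]=="w"
    h=cv2.cvtColor(c["img"],cv2.COLOR_RGB2HSV); m=((((h[...,0]<13)|(h[...,0]>172))&(h[...,1]>85)&(h[...,2]>30))).astype(np.uint8)
    b=blob(c,near,m); cs,_=cv2.findContours(b,cv2.RETR_EXTERNAL,cv2.CHAIN_APPROX_NONE); k=max(cs,key=len)[:,0,:]
    P=onplane(c,k,.092,fish); x,ni,N=circ(P); print(n,"rim",x.round(4),ni,N)
    far=P[np.hypot(*(P-x[:2]).T)>.075]; print(" far pts",len(far), k[np.hypot(*(P-x[:2]).T)>.075].min(0),k[np.hypot(*(P-x[:2]).T)>.075].max(0))
    # handle silhouette, at z~.062: area centroid of outer contour pts farther than 82mm
    for z in (.05,.062,.07):
        Q=onplane(c,k,z,fish); d=Q-x[:2]; s=Q[(np.hypot(*d.T)>.085)&(d[:,0]>.05)]
        if len(s): 
            hull=cv2.minAreaRect((s*1e4).astype(np.float32)); v=np.array(hull[0])/1e4-x[:2]; print("  handle z",z,"ctr",(np.array(hull[0])/1e4).round(4),"yaw",np.arctan2(v[1],v[0]).round(3),"rect",hull[2])
    mm=b.copy()
    cv2.imwrite(f"pics/m_{n}.png",mm*255)
c=dict(np.load("pics/w1.npz"))
p=onplane(c,np.array([(308,52),(510,55),(505,260),(305,258)])/1.5625,.012,True); print("base",p.round(4).tolist(),p.mean(0).round(4))
c=dict(np.load("pics/top0.npz"))
p=onplane(c,np.array([(445,135),(745,95),(795,410),(490,455)])/4.5+[235-400/4.5,140],.012); print("base",p.round(4).tolist(),p.mean(0).round(4))
E
```

```text
top0 rim [ 0.5456 -0.1073  0.0633] 87 195
 far pts 46 [269 153] [290 171]
  handle z 0.05 ctr [ 0.6477 -0.0995] yaw 0.076 rect 5.111077785491943
  handle z 0.062 ctr [ 0.6461 -0.0986] yaw 0.086 rect 5.11415958404541
  handle z 0.07 ctr [ 0.6442 -0.0981] yaw 0.093 rect 5.114160537719727
w1 rim [ 0.5492 -0.1102  0.0626] 290 446
 far pts 84 [242   6] [286  35]
  handle z 0.05 ctr [ 0.6488 -0.0992] yaw 0.11 rect 6.215050220489502
  handle z 0.062 ctr [ 0.6471 -0.0992] yaw 0.112 rect 6.2140793800354
  handle z 0.07 ctr [ 0.6455 -0.099 ] yaw 0.116 rect 7.727665901184082
base [[0.6313, -0.0146], [0.655, -0.182], [0.4784, -0.2078], [0.4542, -0.0355]] [ 0.5547 -0.11  ]
base [[0.6332, -0.0156], [0.6539, -0.1834], [0.4776, -0.2048], [0.4554, -0.038]] [ 0.555  -0.1104]
```

```bash
python3 go.py 0.53 0.234 0.20 0.13
```

```text
tool x [0.99  0.144 0.   ] z [ 1.e-04  6.e-04 -1.e+00] shift [ 0.1104 -0.341   0.0705] turn 0.015 q7 -1.28
```

```bash
python3 steer.py '0.013 -0.04 0 0; 0.026 -0.08 0 0; 0.039 -0.12 0 0; 0.052 -0.16 0.01 0; 0.065 -0.2 0.02 0; 0.078 -0.24 0.03 0.01; 0.09 -0.28 0.045 0.01; 0.1 -0.32 0.06 0.015; 0.11 -0.341 0.07 0.015; 0.11 -0.341 0.07 0.015' 0.075; python3 steer.py '0 0 0 0; 0 0 0 0'
python3 - <<'E'
from h import *
from bench import robot
print(robot.get_state()["position"].round(4),robot.get_state()["orientation"].round(4))
c=robot.read_camera("wrist"); np.savez("pics/w2.npz",**c); cv2.imwrite("pics/w2.png",cv2.resize(c["img"],(800,600),interpolation=2)[...,::-1])
E
```

```text
time: 2.5
position: [0.5297, 0.2332, 0.198]
orientation: [-3.135, -0.202, 0.006]
ft_force: [0.1, -0.9, 0.4]
width: 0.0751
finger_force: 0.0
time: 2.7
position: [0.5314, 0.229, 0.2005]
orientation: [3.135, 0.192, 0.001]
ft_force: [0.2, -0.3, -0.1]
width: 0.0749
finger_force: 0.0
[0.5314 0.229  0.2005] [3.1347e+00 1.9160e-01 7.0000e-04]
```

View pics/w2.png

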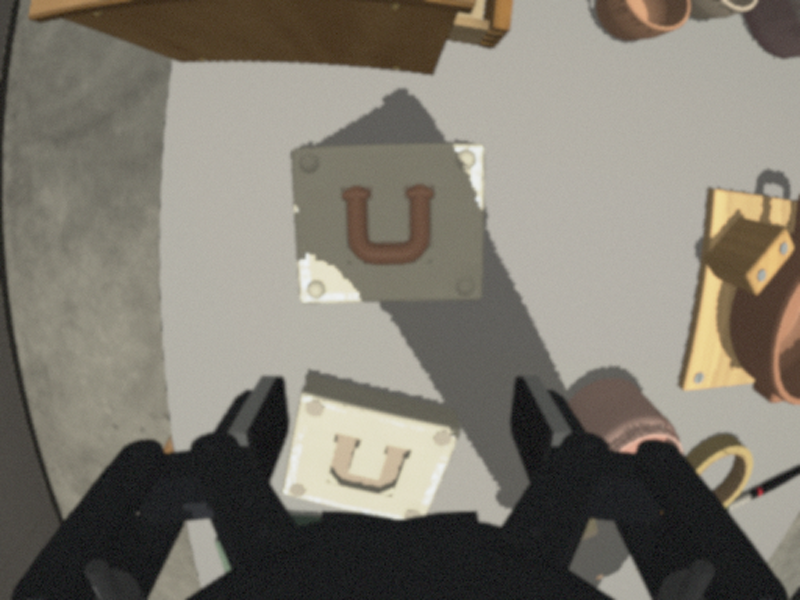

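Wrist view: lug in the mould, feet at (356,188) and (419,186), bar bottom at about (388,262). Mould corners at (292,150), (484,145), (482,298) and (302,302).

```bash
cat > luga.py <<'E'
from fit import *
def lug(c,near,z=.046,fish=True):
    h=cv2.cvtColor(c["img"],cv2.COLOR_RGB2HSV); m=((((h[...,0]<13)|(h[...,0]>172))&(h[...,1]>85)&(h[...,2]>30))).astype(np.uint8)
    b=blob(c,near,m); cs,_=cv2.findContours(b,cv2.RETR_EXTERNAL,cv2.CHAIN_APPROX_NONE); k=max(cs,key=len)[:,0,:]
    P=onplane(c,k,z,fish); r=cv2.minAreaRect((P*1e4).astype(np.float32))
    C=np.array(r[0])/1e4; a=np.deg2rad(r[2]); a=(a+np.pi/4)%(np.pi/2)-np.pi/4; ax=np.array([np.cos(a),np.sin(a)]); n=np.array([-ax[1],ax[0]])
    Q=(P-C)@np.c_[ax,n]; print("size",np.ptp(Q,0).round(4),"yaw",a.round(3))
    F=C+ax*Q[:,0].max()+n*(Q[:,1].max()+Q[:,1].min())/2
    print("feet",F.round(4),"grip",(F-.02*ax).round(4)); return F,a
if __name__=="__main__":
    lug(dict(np.load("pics/w2.npz")),(356/1.5625,225/1.5625))
    lug(dict(np.load("pics/top0.npz")),(139,204),fish=False)
    c=dict(np.load("pics/w2.npz")); p=onplane(c,np.array([(292,150),(484,145),(482,298),(302,302)])/1.5625,.034,True)
    print("mould",p.round(4).tolist(),p.mean(0).round(4))
E
python3 luga.py
```

```text
size [0.7763 1.3209] yaw 0.118
feet [0.7808 0.253 ] grip [0.7609 0.2506]
size [0.0483 0.0535] yaw 0.156
feet [0.5889 0.2432] grip [0.5691 0.2401]
mould [[0.6077, 0.3081], [0.6254, 0.1865], [0.5246, 0.172], [0.5069, 0.293]] [0.5662 0.2399]
```

```bash
python3 - <<'E'
from fit import *
c=dict(np.load("pics/w2.npz")); h=cv2.cvtColor(c["img"],cv2.COLOR_RGB2HSV)
for u,v in ((228,144),(270,144),(248,160),(245,125),(248,140)): print(h[v,u])
E
sed -i 's/>85)&(h\[...,2\]>30/>(SAT if fish else 85))\&(h[...,2]>30/; s/^def lug/SAT=110\ndef lug/' luga.py; sed -i 's#(356/1.5625,225/1.5625)#(248,161)#' luga.py; python3 luga.py
```

```text
[ 12 103 109]
[ 13 102 107]
[ 11 101 106]
[ 25  38 121]
[ 25  37 123]
size [0.7763 1.3209] yaw 0.118
feet [0.7808 0.253 ] grip [0.7609 0.2506]
size [0.0483 0.0535] yaw 0.156
feet [0.5889 0.2432] grip [0.5691 0.2401]
mould [[0.6077, 0.3081], [0.6254, 0.1865], [0.5246, 0.172], [0.5069, 0.293]] [0.5662 0.2399]
```

```bash
sed -i 's/\]<13)/]<18)/; s/^SAT=110/SAT=68/' luga.py; python3 luga.py
```

```text
size [0.0489 0.0547] yaw 0.143
feet [0.5918 0.2447] grip [0.572  0.2419]
size [0.0503 0.0559] yaw 0.123
feet [0.5901 0.2443] grip [0.5702 0.2419]
mould [[0.6077, 0.3081], [0.6254, 0.1865], [0.5246, 0.172], [0.5069, 0.293]] [0.5662 0.2399]
```

```bash
python3 go.py 0.571 0.242 0.055 0.143
```

```text
tool x [0.993 0.122 0.001] z [ 9.e-04 -9.e-04 -1.e+00] shift [ 0.0407 -0.0081  0.1458] turn -0.021 q7 -2.09
```

```bash
python3 steer.py '0.02 -0.004 0.03 -0.01; 0.041 -0.008 0.06 -0.021; 0.041 -0.008 0.09 -0.021; 0.041 -0.008 0.12 -0.021; 0.041 -0.008 0.138 -0.021; 0.041 -0.008 0.145 -0.021;0.041 -0.008 0.145 -0.021;0.041 -0.008 0.145 -0.021'; python3 go.py 0.571 0.242 0.047 0.143
```

```text
time: 3.55
position: [0.5713, 0.2441, 0.0569]
orientation: [-3.133, -0.228, -0.003]
ft_force: [0.4, 0.3, 0.6]
width: 0.0752
finger_force: 0.0
tool x [0.99  0.144 0.002] z [ 2.e-03  7.e-04 -1.e+00] shift [-0.0006  0.002   0.0099] turn 0.002 q7 -2.15
```

```bash
python3 steer.py '0 0.001 0 0.002; -0.001 0.002 0 0.002; -0.001 0.002 0 0.002;-0.001 0.002 0.002 0.002;-0.001 0.002 0.004 0.002;-0.001 0.002 0.006 0.002;-0.001 0.002 0.006 0.002;-0.001 0.002 0.006 0.002' 0.063
python3 - <<'E'
from h import *
from bench import robot
print(robot.get_state()["position"].round(4),robot.get_state()["ft_force"].round(2))
c=robot.read_camera("wrist"); np.savez("pics/w3.npz",**c); cv2.imwrite("pics/w3.png",cv2.resize(c["img"][120:384,60:450],None,fx=2,fy=2,interpolation=2)[...,::-1])
E
```

```text
time: 4.35
position: [0.5696, 0.2422, 0.0492]
orientation: [-3.133, -0.226, 0.001]
ft_force: [-0.5, 0.9, -0.7]
width: 0.0633
finger_force: 0.0
[0.5696 0.2422 0.0492] [-0.52  0.94 -0.7 ]
```

View pics/w3.png

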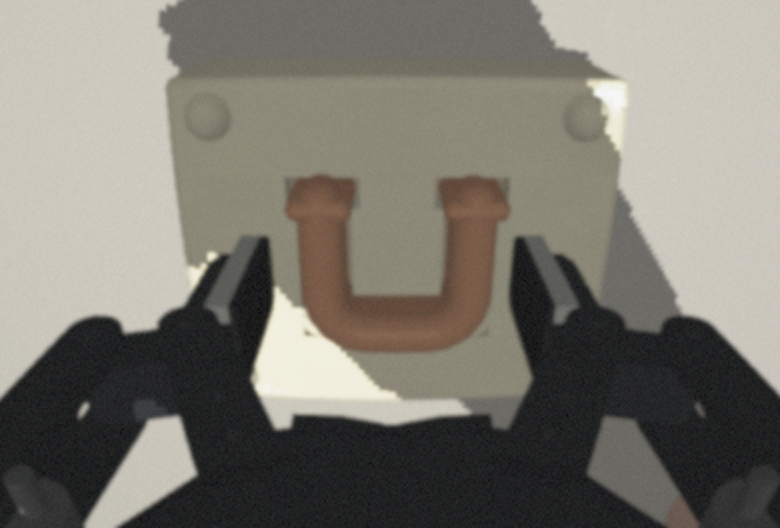

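Close wrist view: pads straddle the straight legs, with inner edges at columns 268 and 515 and leg outer faces at 299 and 496. The pads sit about 2 mm too far from the feet. I'll nudge forward and feel downward.

```bash
python3 steer.py '0.002 0 0.001 0; 0.002 0 0.002 0;0.002 0 0.003 0; 0.002 0 0.003 0;0.002 0 0.003 0'; python3 steer.py '0 0 0.001 0;0 0 0.002 0;0 0 0.003 0;0 0 0.003 0'
```

```text
time: 4.9
position: [0.5716, 0.2424, 0.0463]
orientation: [-3.133, -0.226, 0.0]
ft_force: [0.4, 0.3, -0.6]
width: 0.0629
finger_force: 0.0
time: 5.3
position: [0.5715, 0.2423, 0.0431]
orientation: [3.133, 0.226, -0.0]
ft_force: [0.3, 0.2, 0.0]
width: 0.0632
finger_force: 0.0
```

```bash
python3 steer.py '0 0 0.001 0;0 0 0.002 0;0 0 0.002 0'; python3 steer.py '0 0 0.001 0;0 0 0.002 0;0 0 0.002 0'
```

```text
time: 5.6
position: [0.5716, 0.2424, 0.0412]
orientation: [-3.133, -0.226, 0.0]
ft_force: [0.3, -0.6, -1.3]
width: 0.0629
finger_force: 0.0
time: 5.9
position: [0.5717, 0.2425, 0.0394]
orientation: [-3.133, -0.226, -0.0]
ft_force: [-0.3, -0.1, 1.4]
width: 0.0626
finger_force: 0.6
```

```bash
python3 steer.py '0 0 -0.003 0;0 0 -0.003 0'; python3 steer.py '0 0 0 0;0 0 0 0;0 0 0 0;0 0 0 0;0 0 0 0;0 0 0 0;0 0 0 0' 0.045
```

```text
time: 6.1
position: [0.5719, 0.2426, 0.0428]
orientation: [-3.133, -0.226, -0.001]
ft_force: [1.5, -0.1, 0.7]
width: 0.063
finger_force: 0.0
time: 6.8
position: [0.5721, 0.2417, 0.043]
orientation: [3.133, 0.225, 0.001]
ft_force: [-0.8, -3.4, 6.6]
width: 0.0502
finger_force: 63.6
```

```bash
python3 steer.py '0 0 -0.002 0;0 0 -0.006 0;0 0 -0.012 0;0 0 -0.02 0;0 0 -0.035 0;0 0 -0.05 0;0 0 -0.065 0;0 0 -0.08 0;0 0 -0.08 0;0 0 -0.08 0'
python3 - <<'E'
from h import *
from bench import robot
c=robot.read_camera("wrist"); np.savez("pics/w4.npz",**c); cv2.imwrite("pics/w4.png",cv2.resize(c["img"][120:384,60:450],None,fx=2,fy=2,interpolation=2)[...,::-1])
E
```

```text
time: 7.8
position: [0.5718, 0.2424, 0.1228]
orientation: [-3.133, -0.226, -0.001]
ft_force: [0.5, -0.8, -0.3]
width: 0.0505
finger_force: 63.1
```

View pics/w4.png

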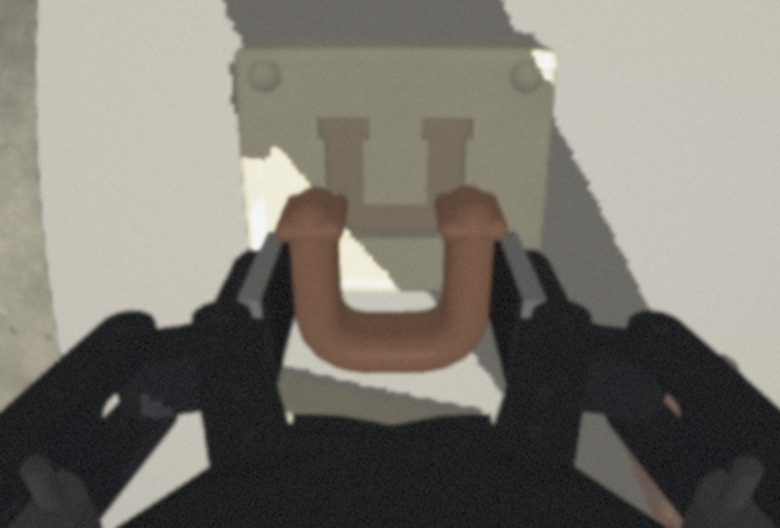

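Lug is held level and symmetric in the pads, and the cavity is empty. Next: raise and carry to above the near side of the crock.

```bash
python3 go.py 0.43 -0.125 0.19 0.136
```

```text
tool x [ 0.99   0.143 -0.   ] z [-3.e-04 -3.e-04 -1.e+00] shift [-0.1927  0.3431 -0.0678] turn 0.008 q7 -2.11
```

```bash
python3 steer.py '0 0 -0.025 0;0 0 -0.05 0;-0.015 0.025 -0.068 0;-0.035 0.06 -0.068 0;-0.055 0.097 -0.068 0;-0.075 0.135 -0.068 0;-0.097 0.173 -0.068 0;-0.118 0.21 -0.068 0;-0.14 0.249 -0.068 0;-0.16 0.285 -0.068 0'; python3 go.py 0.43 -0.125 0.19 0.136
```

```text
time: 8.85
position: [0.4526, -0.0645, 0.1895]
orientation: [-3.133, -0.224, 0.002]
ft_force: [0.8, -0.5, -0.4]
width: 0.0505
finger_force: 63.2
tool x [ 0.99   0.142 -0.001] z [-1.3e-03  1.0e-04 -1.0e+00] shift [-0.031   0.0566 -0.0004] turn 0.007 q7 -1.4
```

```bash
python3 steer.py '-0.018 0.03 0 0;-0.029 0.052 0 0.005;-0.033 0.058 0 0.007;-0.033 0.058 0 0.007;-0.033 0.058 0 0.007'
python3 - <<'E'
from h import *
from bench import robot
s=robot.get_state();print(s["position"].round(4),s["orientation"].round(4))
c=robot.read_camera("wrist"); np.savez("pics/w5.npz",**c); cv2.imwrite("pics/w5.png",cv2.resize(c["img"][0:300,80:470],None,fx=2,fy=2,interpolation=2)[...,::-1])
E
```

```text
time: 9.35
position: [0.4301, -0.1234, 0.19]
orientation: [-3.133, -0.217, 0.0]
ft_force: [-0.2, 0.7, -0.4]
width: 0.0503
finger_force: 63.2
[ 0.4301 -0.1234  0.19  ] [-3.1333e+00 -2.1700e-01  5.0000e-04]
```

View pics/w5.png

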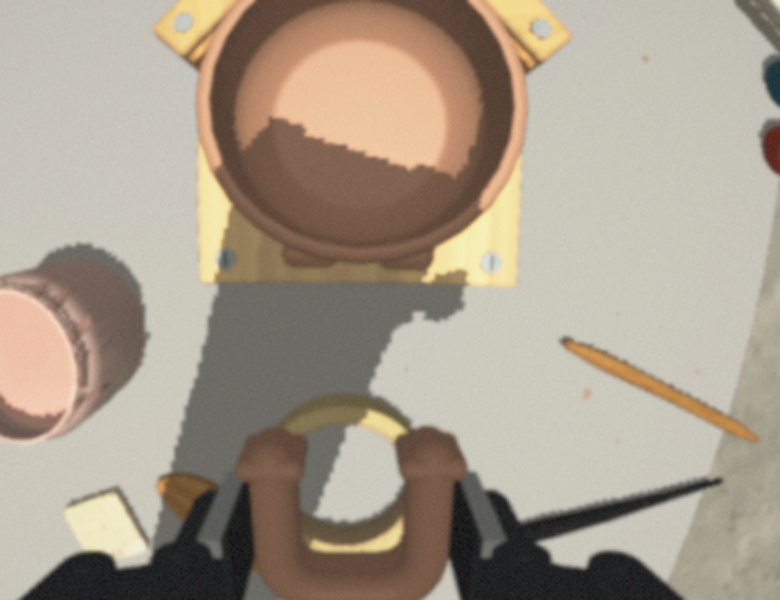

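Wrist view: the bosses peek out below the rim, left one from column 282 and right one to column 436, front edges near rows 266 and 270 (crop). Base front corners are at (200,283) and (516,287). The held lug's feet span columns 236 to 466.

Run:
```python
from fit import *
c=dict(np.load("pics/w5.npz"))
f=lambda p,z:onplane(c,np.array(p)/2+[80,0],z,True)
B=f([(282,262),(436,265)],.078);print("boss outer",B.round(4).tolist(),"mid",B.mean(0).round(4),"span",np.hypot(*(B[0]-B[1])).round(4))
E=f([(310,267),(410,270)],.078);d=E[0]-E[1];print("face",E.round(4).tolist(),"yaw",np.arctan2(-d[0],d[1]).round(3))
b=f([(200,283),(516,287)],.012);d=b[0]-b[1];print("base front",b.round(4).tolist(),"yaw",np.arctan2(-d[0],d[1]).round(3))
h=cv2.cvtColor(c["img"],cv2.COLOR_RGB2HSV); m=(((h[...,0]<18)|(h[...,0]>172))&(h[...,1]>68)&(h[...,2]>30)).astype(np.uint8)
bl=blob(c,(260,115),m); k=max(cv2.findContours(bl,0,1)[0],key=len)[:,0,:]; k=k[k[:,1]>3]
print("blob box",k.min(0),k.max(0)); print("rim",circ(onplane(c,k,.092,True)))
low=[(u,np.where(bl[:,u])[0].max()) for u in range(212,304,4)]; print(low)
L=f([(236,450),(466,450)],.195)
A=R.from_rotvec([-3.1333,-.217,.0005]).as_matrix(); print("lug lateral in tool y",((L.mean(0)-[.4301,-.1234])@A[:2,1]).round(4))
```

```text
boss outer [[0.4791, -0.0873], [0.4868, -0.1501]] mid [ 0.4829 -0.1187] span 0.0633
face [[0.4785, -0.099], [0.483, -0.1398]] yaw 0.111
base front [[0.456, -0.0378], [0.4776, -0.2054]] yaw 0.128
blob box [170   4] [354 136]
rim (array([ 0.54812349, -0.10998649,  0.06422583]), np.int64(255), 418)
[(212, np.int64(119)), (216, np.int64(120)), (220, np.int64(130)), (224, np.int64(133)), (228, np.int64(134)), (232, np.int64(134)), (236, np.int64(134)), (240, np.int64(135)), (244, np.int64(134)), (248, np.int64(135)), (252, np.int64(131)), (256, np.int64(131)), (260, np.int64(132)), (264, np.int64(131)), (268, np.int64(131)), (272, np.int64(135)), (276, np.int64(134)), (280, np.int64(134)), (284, np.int64(135)), (288, np.int64(135)), (292, np.int64(135)), (296, np.int64(130)), (300, np.int64(121))]
lug lateral in tool y -0.0007
```

```bash
python3 go.py 0.4364 -0.1246 0.069 0.125
```

```text
tool x [0.99  0.139 0.   ] z [-1.e-04  8.e-04 -1.e+00] shift [0.0059 0.0024 0.1211] turn 0.014 q7 -1.25
```

```bash
python3 steer.py '0.003 0.001 0.02 0.007;0.006 0.0025 0.045 0.014;0.006 0.0025 0.07 0.014;0.006 0.0025 0.095 0.014;0.006 0.0025 0.112 0.014;0.006 0.0025 0.121 0.014;0.006 0.0025 0.121 0.014;0.006 0.0025 0.121 0.014'; python3 go.py 0.4364 -0.1246 0.069 0.125
python3 - <<'E'
from h import *
from bench import robot
a=robot.read_camera("wrist"); b=robot.read_camera("scene"); np.savez("pics/w6.npz",**a); np.savez("pics/s6.npz",**b)
p=px(b,[.44,-.125,.07]).astype(int); print(p)
q=cv2.resize(b["img"][p[1]-50:p[1]+50,p[0]-65:p[0]+65],(585,450),interpolation=2)[:,:400]
k=np.zeros((450,800,3),np.uint8); k[:,:400]=q; k[:312,400:]=cv2.resize(a["img"][60:290,110:405],(400,312),interpolation=2); cv2.imwrite("pics/c6.png",k[...,::-1])
E
```

```text
time: 10.2
position: [0.4368, -0.1258, 0.0699]
orientation: [-3.135, -0.194, -0.001]
ft_force: [0.4, -0.6, -0.7]
width: 0.0505
finger_force: 63.2
tool x [0.992 0.124 0.001] z [ 8.e-04  2.e-04 -1.e+00] shift [-0.0002 -0.0013  0.0009] turn -0.001 q7 -1.35
[305 197]
```

View pics/c6.png

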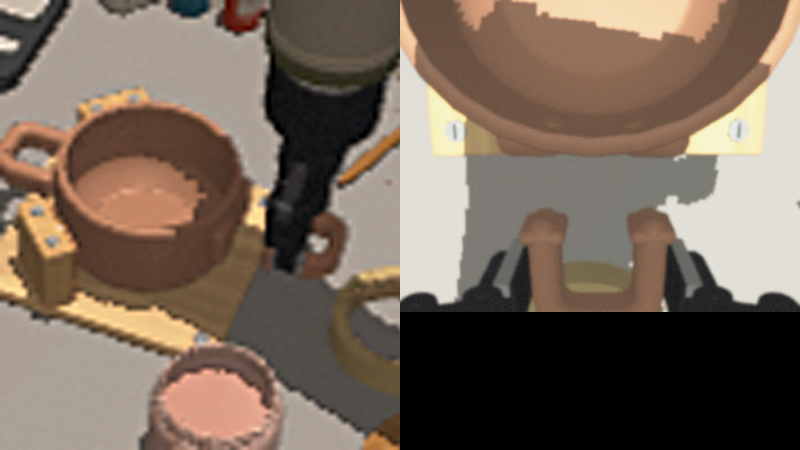

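Wrist half: bosses span columns 497 to 691 and feet 521 to 673, so they are centred within about 1 mm. In the scene half the lug looks level. Now advancing.

```bash
python3 steer.py '0.003 -0.001 0.001 0;0.007 -0.001 0.001 0;0.011 -0.001 0.001 0;0.015 -0.001 0.001 0;0.018 -0.001 0.001 0;0.019 -0.001 0.001 0;0.019 -0.001 0.001 0'; python3 steer.py '0.0005 0 0 0;0.001 0 0 0;0.0015 0 0 0;0.002 0 0 0;0.002 0 0 0'
```

```text
time: 11.0
position: [0.4549, -0.1229, 0.0682]
orientation: [-3.135, -0.193, 0.0]
ft_force: [0.6, 0.2, -0.1]
width: 0.0506
finger_force: 63.2
time: 11.5
position: [0.4569, -0.1228, 0.0683]
orientation: [-3.136, -0.193, -0.0]
ft_force: [0.1, -0.3, -0.6]
width: 0.0505
finger_force: 63.2
```

```bash
python3 steer.py '0.0005 0 0 0;0.001 0 0 0;0.0015 0 0 0;0.0015 0 0 0'; python3 steer.py '0.0005 0 0 0;0.001 0 0 0;0.0015 0 0 0;0.0015 0 0 0'
```

```text
time: 11.9
position: [0.4584, -0.1226, 0.0683]
orientation: [-3.136, -0.193, -0.0]
ft_force: [0.5, 0.3, 0.1]
width: 0.0503
finger_force: 63.2
time: 12.3
position: [0.4599, -0.1224, 0.0683]
orientation: [-3.136, -0.193, -0.0]
ft_force: [0.3, 0.3, -1.0]
width: 0.0503
finger_force: 63.2
```

```bash
python3 steer.py '0.0005 0 0 0;0.001 0 0 0;0.001 0 0 0'; python3 steer.py '0.0005 0 0 0;0.0005 0 0 0'
```

```text
time: 12.6
position: [0.4609, -0.1223, 0.0683]
orientation: [-3.136, -0.193, -0.0]
ft_force: [0.8, 0.3, 0.3]
width: 0.0501
finger_force: 63.2
time: 12.8
position: [0.4613, -0.1222, 0.0683]
orientation: [-3.136, -0.193, -0.0]
ft_force: [-0.3, -0.5, 0.8]
width: 0.0503
finger_force: 63.2
```

```bash
python3 steer.py '0.0005 0 0 0;0.001 0 0 0;0.001 0 0 0'; python3 steer.py '0.0005 0 0 0;0.001 0 0 0;0.001 0 0 0'
```

```text
time: 13.1
position: [0.4624, -0.1221, 0.0684]
orientation: [-3.136, -0.193, -0.0]
ft_force: [0.3, 0.2, -0.7]
width: 0.0505
finger_force: 63.2
time: 13.4
position: [0.4628, -0.1222, 0.0682]
orientation: [-3.136, -0.192, 0.002]
ft_force: [-2.8, -0.2, -0.0]
width: 0.0503
finger_force: 63.4
```

```bash
python3 steer.py '0.0005 0 0 0;0.0005 0 0 0;0.0005 0 0 0'; python3 steer.py '0.0005 0 0 0;0.0005 0 0 0;0.0005 0 0 0'
```

```text
time: 13.7
position: [0.4634, -0.1223, 0.0682]
orientation: [3.136, 0.192, -0.001]
ft_force: [-3.7, -2.7, 1.2]
width: 0.0506
finger_force: 63.4
time: 14.0
position: [0.4636, -0.1223, 0.0682]
orientation: [3.136, 0.192, -0.002]
ft_force: [-5.7, -2.5, 1.6]
width: 0.0503
finger_force: 63.6
```

```bash
python3 steer.py '0.0005 0 0 0;0.0005 0 0 0;0.0005 0 0 0'; python3 steer.py '0.0005 0 0 0;0.0005 0 0 0;0.0005 0 0 0'
```

```text
time: 14.3
position: [0.4638, -0.1224, 0.0681]
orientation: [3.136, 0.191, -0.003]
ft_force: [-7.2, -2.5, 3.6]
width: 0.0501
finger_force: 63.7
time: 14.6
position: [0.4639, -0.1224, 0.068]
orientation: [3.136, 0.191, -0.004]
ft_force: [-8.8, -2.2, 4.4]
width: 0.0504
finger_force: 63.8
```

```bash
python3 steer.py '0.0003 0 -0.0005 0;0.0003 0 -0.0005 0;0.0003 0 -0.0005 0'; python3 steer.py '0.0003 0 -0.0005 0;0.0003 0 -0.0005 0;0.0003 0 -0.0005 0'
python3 - <<'E'
from h import *
from bench import robot
F=[]
for i in range(3):
    a=robot.read_camera("wrist"); s=robot.get_state(); F.append(s["ft_force"])
print(np.round(F,1),s["wrist_torque"].round(3)); np.savez("pics/w7.npz",**a); b=robot.read_camera("scene")
k=np.zeros((450,800,3),np.uint8); k[:,:400]=cv2.resize(b["img"][147:247,240:370],(585,450),interpolation=2)[:,:400]; k[:312,400:]=cv2.resize(a["img"][60:290,110:405],(400,312),interpolation=2); cv2.imwrite("pics/c7.png",k[...,::-1])
E
```

```text
time: 14.9
position: [0.4641, -0.1227, 0.0682]
orientation: [3.135, 0.191, -0.004]
ft_force: [-5.8, -4.1, 0.3]
width: 0.0504
finger_force: 63.3
time: 15.2
position: [0.4642, -0.1227, 0.0686]
orientation: [3.135, 0.19, -0.005]
ft_force: [-6.1, -3.9, -1.4]
width: 0.0505
finger_force: 63.3
[[-7.1 -4.7 -1.1]
 [-6.7 -3.9  0. ]
 [-7.4 -5.4 -1.3]] [-0.94   1.399 -0.227]
```

View pics/c7.png

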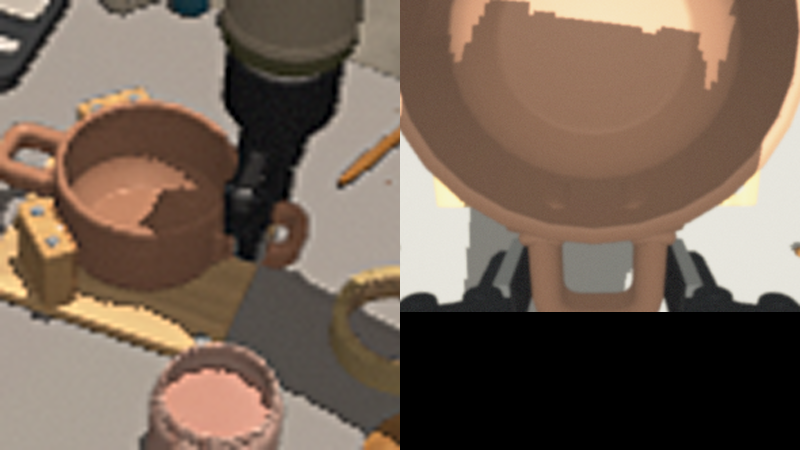

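Picture: feet are against the bosses under the rim, and the crock is upright. There is a sideways reaction of about 4 N towards -y, so I'll ease that way and top up the push.

```bash
python3 steer.py '0.0002 0.0005 0 0;0.0003 0.001 0 0;0.0003 0.001 0 0;0.0003 0.001 0 0'; python3 steer.py '0.0003 0 0 0;0.0003 0 0 0;0.0003 0 0 0'
```

```text
time: 15.8
position: [0.4643, -0.123, 0.0684]
orientation: [-3.135, -0.192, 0.006]
ft_force: [-9.0, -1.3, -0.9]
width: 0.0505
finger_force: 63.5
time: 16.1
position: [0.4643, -0.123, 0.0684]
orientation: [-3.135, -0.192, 0.007]
ft_force: [-8.7, -1.8, 1.4]
width: 0.0505
finger_force: 63.6
```

```bash
python3 steer.py '0.0003 0 0 0;0.0003 0 0 0;0.0003 0 0 0;0.0003 0 0 0;0.0003 0 0 0;0.0003 0 0 0;0.0003 0 0 0;0.0003 0 0 0;0.0003 0 0 0;0.0003 0 0 0'; python3 steer.py '0 0 0 0;0 0 0 0;0 0 0 0;0 0 0 0;0 0 0 0'
python3 - <<'E'
from fit import *
from bench import robot
F=[]
for i in range(6):
    a=robot.read_camera("wrist"); F.append(robot.get_state()["ft_force"])
print(np.mean(F,0).round(1)); np.savez("pics/w8.npz",**a)
for n in ("w4","w6","w8"):
    c=np.load(f"pics/{n}.npz"); h=cv2.cvtColor(c["img"],cv2.COLOR_RGB2HSV)
    m=(((h[...,0]<18)|(h[...,0]>172))&(h[...,1]>68)&(h[...,2]>30))
    r=[(np.where(m[255:320,u])[0]+255)[[0,-1]].tolist() if m[255:320,u].any() else None for u in (245,255,265)]; q=np.where(m[262,190:320])[0]+190
    print(n,"bar rows",r,"legs",q.min(),q.max())
A=R.from_rotvec(robot.get_state()["orientation"]).as_matrix(); print(A.round(4))
c=dict(np.load("pics/w8.npz"));h=cv2.cvtColor(c["img"],cv2.COLOR_RGB2HSV); m=(((h[...,0]<18)|(h[...,0]>172))&(h[...,1]>68)&(h[...,2]>30)).astype(np.uint8)
k=max(cv2.findContours(blob(c,(250,150),m),0,1)[0],key=len)[:,0,:]; k=k[(k[:,1]>3)]; print("rim",circ(onplane(c,k,.092,True)))
E
```

```text
time: 17.1
position: [0.4643, -0.1229, 0.0683]
orientation: [-3.135, -0.191, 0.008]
ft_force: [-10.3, -2.7, 0.6]
width: 0.0505
finger_force: 63.7
time: 17.6
position: [0.4643, -0.1229, 0.0683]
orientation: [-3.135, -0.191, 0.008]
ft_force: [-10.1, -1.4, 1.7]
width: 0.0502
finger_force: 63.7
[-10.   -2.3   1.8]
w4 bar rows [[277, 305], [277, 305], [277, 305]] legs 206 305
w6 bar rows [[276, 305], [276, 305], [276, 304]] legs 205 305
w8 bar rows [[277, 310], [276, 306], [276, 306]] legs 205 305
[[ 9.926e-01  1.217e-01 -5.200e-03]
 [ 1.217e-01 -9.926e-01  1.000e-04]
 [-5.100e-03 -7.000e-04 -1.000e+00]]
rim (array([ 0.54908939, -0.1098953 ,  0.06281631]), np.int64(658), 1088)
```

```bash
python3 -c "
from bench import robot
print(robot.finish_job())"
```

```text
the job is handed in; nothing more can be done
None
```

I handed the job in with the lug still gripped and its feet pressed on both bosses at about 10 N; no verdict came back. By my measurements it was level, about 1 to 2.5 mm off-centre sideways (limit 5 mm), and the crock had stopped moving, so I took it to be backed by the V.

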